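# Set up two crucibles for ignition

### The arm

A 6-joint arm with a two-finger parallel gripper is mounted at the origin on a cart in front of the work surface, level with it; the furniture and walls round the work are solid. World frame = base frame: x ahead of the robot, y to its left, z up, the work surface at z = 0. Lengths are in m, angles in rad, forces in N, time in s.
With the tool pointing down it reaches from about 0.25 to 0.725 m from the base axis. Payload 4 kg.
Tool frame: the origin (TCP) lies midway between the tips of the shut fingers; the grasp point (between the pads) lies grip_point_offset behind it (grip_point_offset is the distance from the TCP to the grasp point, in m); z points along the fingers, y is the line along which they close (so a half turn about z gives the same grasp; the last joint's range is limited). The gripper opens to 85 mm and grips with 20 to 120 N. Pads are 22 mm wide; open, the fingers measure 114 mm over their backs; the gripper's body (76 mm by 85 mm) begins 54 mm behind the grasp point. The pads swing forward as they close: fully open they stand 13 mm farther back than shut.
Start: joints at [1.106, 0.241, 0.005, 1.335, 0, 1.571], TCP at [0.224, 0.447, 0.231] pointing down, gripper open.
Joint ranges: [-2.72, 2.72], [-1.05, 1.87], [-1.09, 1.28], [-1.99, 2.15], [-1.42, 1.44], [-3.14, 3.14]. Speed limits (rad/s): [2.79, 2.79, 3.14, 3.14, 3.14, 3.14].

### API

Orientations are given as a unit quaternion [x, y, z, w].
In Python, from workcell import * gives the robot as it stands. The module is installed in compiled form; this text tells all that it offers.
- The arm moves only by the tool arm_command, never from a script. Its arguments are lists of equal length, an entry for each row: "slide": the shift along the tool's x, y, z in cm, a list of three; "spin": the turn about the tool's z in degrees. A call has exactly 5 rows; each row is the pose to reach, as a shift and turn from the pose commanded when the call began, along the tool's axes at that moment; what a row does not reach only later rows make up. A row lasts 1/8 s, in which the tool goes at most 62.5 mm and 10.7 degrees, less where a joint would pass 70% of its speed; a pose out of reach is approached as far as the arm can. A call with a gripper value outside its range is refused whole. "jaw" is the finger opening in cm, from 0 to 8.54, set as the call begins (left out, the last holds). The fingers move at their own pace and stop on an object; the grip force is fixed at half the most. Time passes only in rows, so rows that repeat a pose let the fingers close, or fill a call up. It gives the time, the measured TCP pose, the force, the opening and the grip force at its end, in the units of the state.
- get_obs(): the state, without advancing time (a new reading comes with each control period).
- camera(name): name is "side" or "top" or "wrist"; returns a dict with "pixels" (420x560x3 uint8, red, green, blue), "range_z" (420x560 float32, m along the optical axis (not along the pixel's ray), 0 where there is no reading), "intrinsics" (3x3 intrinsics, pixels), "k1" (the pictures are not rectified: a ray, as slopes to the right and down, at radius r is drawn at 1 + k1 r^2 times it, then the intrinsics apply), "rvec" (rotation vector, rad) and "tvec" (3), from world to camera coordinates, as OpenCV has them. Camera axes: x right, y down, z forward; pixel columns grow to the right and rows downward; lengths in m; the calibration is good to about 2 mm. A picture is of the moment at which its call begins.
- job_done(): hands the job in; it is judged then, once.
Trained networks look in a picture, given as the dict that the camera call returned (one of the last four; its "shot" number tells which), for a name from the list of things; names that differ only in an ending like _2 or _b are one class to them, and where a whole thing is asked for, a point or a joint stands for the part that bears it (a point fixed in the world has none). Each returns a list of dicts, best first, with "confidence" (0 to 1); they miss things now and then, are a little off and sometimes report something else, mostly with a low value. They report only what shows in the picture. A call takes as long as a camera call. They do not tell look-alikes from the thing itself.
- recognise(picture, thing): "centre" ([column, row] in pixels, amid what is visible of it).
- landmark_of(picture, thing): "centre" ([column, row] in pixels: a listed point, or the origin of a listed thing).
The state is a dict: "clock": time; "joint_pos": joint angles; "joint_vel": joint speeds; "tau": joint torques, N m; "eef_pos": TCP position; "tool_rot": TCP orientation; "ft_force": force on the tool from outside, world axes, zero at the start; "ft_torque": the same for the moment, N m; "grip_width": finger opening in m; "grasp_force": force on a finger pad.
Only numpy, scipy, OpenCV 4.12 (cv2) and the standard library are available. Lean on these libraries where they do the work, as an engineer would, in place of code of your own. Each camera call takes 0.05 s, during which the arm holds its last target. There are 200 camera calls.

### The job

Set the large porcelain crucible on the clay triangle of the large tripod and the small crucible on that of the small tripod, each standing upright in the middle of its triangle, and cover each crucible with the lid of its own size, lying level and centred on the rim. Keep the crucibles upright all the time, and leave the weighing bottle and the watch glass where they are.

Things in the scene. Friction and masses are not known exactly. Their poses are not given: they have to be found in the camera images.
- large_crucible: loose white porcelain crucible, flat-bottomed and open at the top, the larger one: 64 mm across the rim, 46 mm high, wall 3 mm, about 90 g. Outside radius 27 mm at the flat foot, 28.5 mm at 6 mm up, 30.5 mm at 26 mm, 32 mm at the rim, so the fingers can grip the nearly straight wall from outside. Starts upright on a glass plate 4 mm thick. Origin: centre of the underside of its foot, z up
- small_crucible: loose white porcelain crucible, flat-bottomed and open at the top, the smaller one: 48 mm across the rim, 34 mm high, wall 3 mm, about 45 g. Outside radius 18 mm at the flat foot, 19.5 mm at 5 mm up, 22.5 mm at 20 mm, 24 mm at the rim, so the fingers can grip the nearly straight wall from outside. Starts upright on a glass plate 4 mm thick. Origin: centre of the underside of its foot, z up
- large_lid: loose white porcelain lid of the large crucible: flat round disc 68 mm across, 5 mm thick at the edge and domed to 10 mm at the knob; upright round knob 14 mm across in the middle, from 10 to 26 mm above the underside, to be gripped from above; 40 g. Starts flat on a glass plate 4 mm thick, knob up. Origin: centre of the flat underside, z up
- small_lid: loose white porcelain lid of the small crucible: flat round disc 51 mm across, 4 mm thick at the edge and domed to 8 mm at the knob; upright round knob 11 mm across, from 8 to 22 mm above the underside; 20 g. Starts flat on a glass plate 4 mm thick, knob up. Origin: centre of the flat underside, z up
- large_tripod: fixed iron tripod, the taller, wider one: ring 100 mm across, three legs out to 56 mm from its axis; on the ring a triangle of three level white clay tubes 9 mm thick, the tube axes 20 mm from the centre, their tops 105 mm above the table. The large crucible stands with its foot on these three tubes. Wire ends reach out 57 mm. Origin: on the table under the triangle's centre
- small_tripod: fixed iron tripod, the lower, narrower one: ring 80 mm across, three legs out to 46 mm from its axis; on the ring a triangle of three level white clay tubes 7 mm thick, the tube axes 13 mm from the centre, their tops 80 mm above the table. The small crucible stands with its foot on these three tubes. Wire ends reach out 47 mm. Origin: on the table under the triangle's centre
- weighing_bottle: bystander: loose low glass weighing bottle with a knobbed ground lid, 37 mm across, 48 mm high; leave it alone. Origin: centre of its underside
- watch_glass: bystander: loose shallow pale glass dish, seen from above as a plain light disc with no knob, 49 mm across, 7 mm high; leave it alone. Origin: centre of its underside
Things that resemble listed ones, but are neither listed nor needed, are in the scene too. What is shaped like the small_crucible but pink or yellow is not meant.

How it is judged:
By the outcome, as a careful person would: the job done as asked, in the order asked, and still so for the second after the job is handed in, with the robot touching nothing.
It also fails if it takes over 115 s, if anything falls off the work surface, if the arm or the gripper's body presses on something with over 40 N, if the wrist force passes 120 N, or if a joint passes its speed limit or range.

## Working session

There is one attempt and no reset: what is moved stays moved. The work goes in short steps, Python scripts to look and compute and a tool call to move; the robot and the scene stay as the last step left them, time stands still between calls to the robot, and variables do not carry over. Pictures are saved under pics/ and viewed, at most 14 in all, crops included, and the job is handed in when it is done.

Besides the shell and the picture viewer there is one more tool, called after ">>>" in YAML: its name, and indented under it one key for each argument. arm_command: Moves the arm, as the interface text tells. Its arguments: {"type":"object","properties":{"slide":{"type":"array","items":{"type":"array","items":{"type":"number"}}},"spin":{"type":"array","items":{"type":"number"}},"jaw":{"type":"number"}},"required":["slide","spin"]}

```bash
mkdir -p pics
cat > h.py <<'E'
from workcell import *
import numpy as np, cv2
from scipy.spatial.transform import Rotation as R
def world(p,uv,z=None):
    """pixel(s) -> world; by depth, or intersect plane z"""
    K=p["intrinsics"];uv=np.asarray(uv,float).reshape(-1,2)
    d=np.array([p["k1"],0,0,0,0],float)
    # r here: drawn at 1+k1 r^2 -> OpenCV model
    n=cv2.undistortPoints(uv.reshape(-1,1,2),np.array(K,float),d).reshape(-1,2)
    Rm=cv2.Rodrigues(np.array(p["rvec"],float))[0];t=np.array(p["tvec"],float).ravel()
    ray=np.c_[n,np.ones(len(n))]
    if z is None:
        D=np.array([p["range_z"][int(round(v)),int(round(u))] for u,v in uv])
        return (ray*D[:,None]-t)@Rm
    c=-Rm.T@t; w=ray@Rm
    return c+w*((z-c[2])/w[:,2])[:,None]
def cloud(p):
    h,w=p["range_z"].shape
    vv,uu=np.mgrid[0:h,0:w]
    return world(p,np.c_[uu.ravel(),vv.ravel()]).reshape(h,w,3)
def save(p,name,crop=None,scale=1):
    im=p["pixels"][...,::-1]
    if crop: x0,y0,x1,y1=crop; im=im[y0:y1,x0:x1]
    im=cv2.resize(im,None,fx=scale,fy=scale,interpolation=cv2.INTER_CUBIC)
    cv2.imwrite("pics/"+name,im)
E
python3 - <<'E'
from h import *
o=get_obs(); print({k:np.round(v,3) for k,v in o.items()})
try: print(grip_point_offset)
except Exception as e: print(e)
p=camera("top"); save(p,"top0.png",scale=1.4)
for n in "large_crucible small_crucible large_lid small_lid large_tripod small_tripod weighing_bottle watch_glass".split():
    for f in (recognise,landmark_of):
        for d in f(p,n)[:4]:
            c=d["centre"]; print(n,f.__name__,np.round(c),round(d["confidence"],2),np.round(world(p,c)[0],3))
s=camera("side"); save(s,"side0.png",scale=1.4)
E
```

```text
{'clock': np.float64(0.0), 'joint_pos': array([ 1.106,  0.241,  0.004,  1.335, -0.   ,  1.571]), 'joint_vel': array([ 0.001, -0.002,  0.   , -0.001,  0.001,  0.   ]), 'tau': array([-1.0000e-03, -3.7232e+01,  2.5241e+01,  1.7000e-02,  0.0000e+00,
        0.0000e+00]), 'eef_pos': array([0.224, 0.446, 0.23 ]), 'tool_rot': array([ 0.23 ,  0.973, -0.001, -0.   ]), 'ft_force': array([-0.334, -0.886, -0.06 ]), 'ft_torque': array([ 0.043, -0.029,  0.068]), 'grasp_force': np.float64(0.0), 'grip_width': np.float64(0.085)}
0.0187
large_crucible call [216. 164.] 0.63 [0.631 0.201 0.008]
large_crucible call [218. 169.] 0.75 [0.62  0.196 0.004]
small_crucible call [331. 202.] 0.83 [ 0.541 -0.1   -0.002]
small_crucible call [335. 166.] 0.69 [ 0.635 -0.109 -0.002]
small_crucible call [158. 172.] 0.66 [0.61  0.352 0.005]
small_crucible call [307. 231.] 0.64 [ 0.462 -0.036  0.006]
small_crucible call [161. 174.] 0.78 [0.602 0.344 0.008]
small_crucible call [333. 170.] 0.72 [ 0.624 -0.104  0.   ]
small_crucible call [332. 202.] 0.65 [ 0.538 -0.1    0.004]
small_crucible call [304. 232.] 0.55 [ 0.461 -0
[... 249 characters left out ...]
0.88 [0.565 0.014 0.106]
large_tripod call [292. 183.] 0.94 [0.568 0.007 0.104]
large_tripod call [194. 200.] 0.56 [0.539 0.255 0.001]
small_tripod call [405. 202.] 0.77 [ 0.544 -0.292 -0.003]
small_tripod call [395. 205.] 0.83 [ 0.536 -0.267 -0.003]
weighing_bottle call [271. 232.] 0.7 [0.455 0.054 0.05 ]
weighing_bottle call [192. 199.] 0.57 [0.539 0.261 0.008]
weighing_bottle call [274. 232.] 0.63 [0.456 0.047 0.046]
weighing_bottle call [158. 176.] 0.35 [0.598 0.351 0.01 ]
watch_glass call [192. 200.] 0.65 [0.538 0.261 0.004]
watch_glass call [300. 178.] 0.21 [ 0.58  -0.013  0.106]
watch_glass call [191. 197.] 0.71 [0.543 0.264 0.008]
watch_glass call [170. 228.] 0.47 [0.464 0.313 0.005]
```

View pics/top0.png

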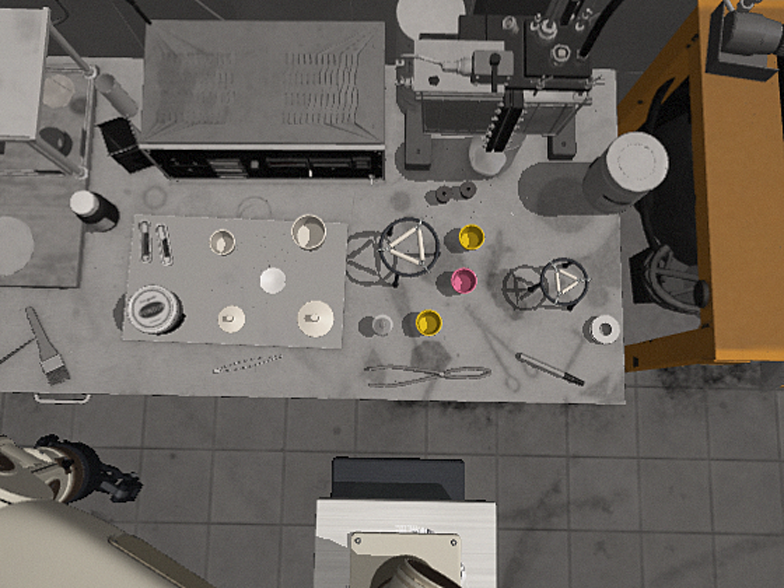

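View pics/side0.png

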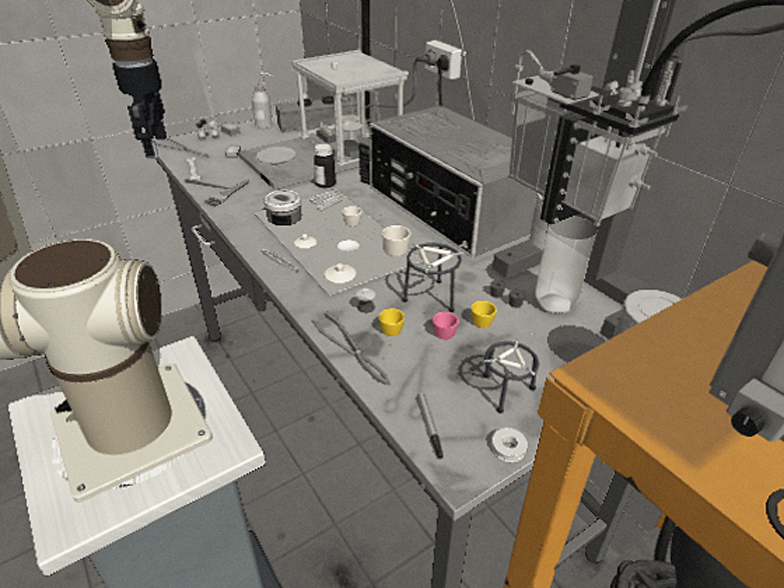

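The top view (×1.4 pixels) shows the large crucible at (309,232) and the white small crucible at (222,242). The large lid is at (315,319) and the small lid at (231,319). The watch glass (no knob) is at (272,281) and the weighing bottle at (382,325). The large tripod is at (409,247) and the small one at (565,282).

What could be mistaken for the small crucible: yellow cups at (471,237) and (428,323), and a pink one at (463,281). For a lid: the watch glass, the white ring at (604,330), and the tin at (153,309). I choose the white cup at (222,242) and the two knobbed discs. The side view agrees.

Run:
```python
from h import *
p=camera("top"); C=cloud(p); s=camera("side"); S=cloud(s)
def near(C,c,r,zl,zh):
    q=C.reshape(-1,3); m=(np.hypot(q[:,0]-c[0],q[:,1]-c[1])<r)&(q[:,2]>zl)&(q[:,2]<zh); return q[m]
for n,c,r,zl,zh in [("LC",(.62,.2),.05,.03,.07),("SC",(.605,.35),.045,.025,.06),("LL",(.46,.175),.05,.006,.04),("SL",(.457,.315),.04,.006,.04),("LT",(.565,.01),.07,.095,.115),("ST",(.54,-.28),.06,.07,.095)]:
    for nm,K in (("top",C),("side",S)):
        q=near(K,c,r,zl,zh)
        if len(q)>5:
            cc,rr=cv2.minEnclosingCircle((q[:,:2]*1000).astype(np.float32)); print(n,nm,len(q),"minmax",np.round(q.min(0)*1e3),np.round(q.max(0)*1e3),"mean",np.round(q.mean(0)*1e3),"circ",np.round(cc),round(rr))
w=camera("wrist"); Rm=cv2.Rodrigues(np.array(w["rvec"],float))[0]; c=-Rm.T@np.array(w["tvec"]).ravel()
o=get_obs(); T=R.from_quat(o["tool_rot"]).as_matrix()
print("wrist cam in tool",T.T@(c-o["eef_pos"]),"\naxes\n",np.round(T.T@Rm.T,3)); print(w["intrinsics"],w["k1"])
save(w,"w0.png")
```

```text
LC top 170 minmax [589. 157.  30.] [653. 218.  59.] mean [625. 190.  44.] circ [621. 188.] 32
LC side 229 minmax [590. 153.  30.] [653. 221.  53.] mean [622. 185.  42.] circ [621. 187.] 35
SC top 107 minmax [577. 322.  25.] [623. 369.  43.] mean [602. 347.  34.] circ [602. 345.] 24
SC side 105 minmax [578. 318.  26.] [625. 367.  41.] mean [601. 343.  33.] circ [601. 344.] 27
LL top 570 minmax [415. 127.   6.] [507. 220.  32.] mean [465. 175.  11.] circ [460. 175.] 50
LL side 290 minmax [416. 130.   6.] [505. 222.  32.] mean [463. 167.  12.] circ [460. 176.] 49
SL top 319 minmax [420. 277.   6.] [497. 352.  29.] mean [461. 323.  10.] circ [457. 315.] 40
SL side 143 minmax [421. 280.   6.] [495. 354.  29.] mean [460. 317.  11.] circ [457. 316.] 39
LT top 498 minmax [534. -45.  95.] [635.  62. 111.] mean [583.   8. 100.] circ [584.   8.] 55
LT side 350 minmax [534. -50.  95.] [635.  59. 109.] mean [582.   4. 101.] circ [585.   5.] 56
ST top 365 minmax [ 493. -312.   70.] [ 578. -226.   84.] mean [ 534. -267.   75.] circ [ 535. -267.] 45
ST side 426 minmax [ 494. -317.   70.] [ 579. -230.   83.] mean [ 535. -273.   77.] circ [ 538. -271.] 47
wrist cam in tool [ 0.07733708 -0.00019038 -0.14155662] 
axes
 [[ 0.    -0.953 -0.302]
 [ 1.     0.     0.001]
 [-0.    -0.302  0.953]]
[[327.35045815   0.         279.23246175]
 [  0.         327.35045815 210.87806882]
 [  0.           0.           1.        ]] -0.018453299517407956
```

View pics/w0.png

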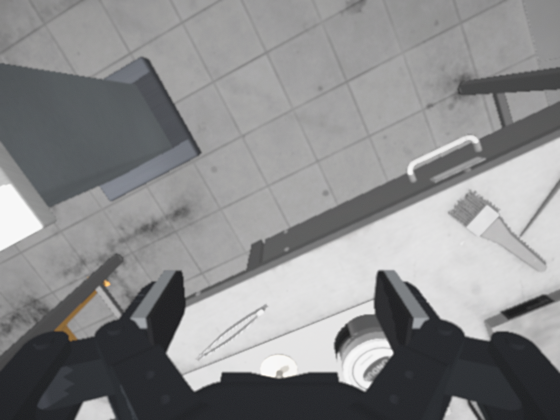

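The start wrist view shows the camera 77 mm to tool +x, looking back past the fingers. The top and side fits agree, so I move above the large crucible for a close check.

>>> arm_command:
  slide:
    - [-6, -0.7, -0.4]
    - [-12, -1.4, -0.8]
    - [-18, -2.1, -1.2]
    - [-24, -2.8, -1.6]
    - [-30, -3.4, -2]
  spin: [8.6, 17.2, 25.8, 34.4, 43]

```text
clock: 1.68
eef_pos: [0.4786, 0.2809, 0.2516]
tool_rot: [0.573, 0.82, 0.0, 0.0]
ft_force: [0.5, 1.5, 0.5]
grip_width: 0.0849
grasp_force: 0.0
```

```bash
cat >> h.py <<'E'
def go(x,y,z=None,yaw=None):
    """print shift in cm / spin deg to reach world TCP x,y,z (mm)"""
    o=get_obs(); T=R.from_quat(o["tool_rot"]).as_matrix(); e=o["eef_pos"]*1e3
    z=e[2] if z is None else z
    y0=np.degrees(np.arctan2(T[1,1],T[0,1]))
    print("t",round(float(o["clock"]),2),"at",np.round(e,1),"yaw",round(y0,1),"slide",np.round(T.T@(np.array([x,y,z])-e)/10,2),"F",np.round(o["ft_force"],1),"w",round(o["grip_width"]*1e3,1),"g",round(float(o["grasp_force"]),1), "j",np.round(o["joint_pos"],2))
def ring(K,c,r,zl,zh):
    q=K.reshape(-1,3); m=(np.hypot(q[:,0]-c[0],q[:,1]-c[1])<r)&(q[:,2]>zl)&(q[:,2]<zh); q=q[m]
    if len(q)<6: return print("few")
    # algebraic circle fit, robust iterations
    w=np.ones(len(q))
    for _ in range(10):
        A=np.c_[2*q[:,:2],np.ones(len(q))]; b=(q[:,:2]**2).sum(1)
        s=np.linalg.lstsq(A*w[:,None],b*w,rcond=None)[0]; rr=np.sqrt(s[2]+s[:2]@s[:2])
        w=1/(1e-3+abs(np.hypot(*(q[:,:2]-s[:2]).T)-rr))**.5
    print(len(q),"fit",np.round(s[:2]*1e3,1),"r",round(rr*1e3,1),"mm",np.round(q.min(0)*1e3),np.round(q.max(0)*1e3),"mid",np.round((q.min(0)+q.max(0))*500,1))
E
python3 -c "
from h import *
go(621,188,250)"
```

```text
t 1.68 at [478.6 280.9 251.6] yaw 20.1 slide [-13.61  10.19   0.16] F [0.5 1.5 0.5] w 84.9 g 0.0 j [0.53 0.34 0.2  1.43 0.   1.75]
```

>>> arm_command:
  slide:
    - [-3, 2.2, 0]
    - [-6, 4.4, 0]
    - [-9, 6.7, 0]
    - [-12, 8.9, 0]
    - [-13.6, 10.2, 0]
  spin: [0, 0, 0, 0, 0]

```text
clock: 2.3
eef_pos: [0.6214, 0.1887, 0.2507]
tool_rot: [0.572, 0.821, -0.0, -0.0]
ft_force: [-0.3, 0.9, 0.1]
grip_width: 0.0853
grasp_force: 0.0
```

Run:
```python
from h import *
go(621,188,250)
w=camera("wrist"); K=cloud(w); save(w,"w1.png")
print("LC");ring(K,(.621,.188),.05,.045,.055);ring(K,(.621,.188),.05,.04,.06)
print("SC");ring(K,(.602,.345),.04,.033,.043)
print("LT");ring(K,(.584,.0065),.07,.098,.115)
print("LL");ring(K,(.465,.171),.012,.027,.034)
print("SL");ring(K,(.46,.317),.01,.022,.032)
```

```text
t 2.3 at [621.4 188.7 250.7] yaw 20.3 slide [-0.05 -0.06  0.07] F [-0.3  0.9  0.1] w 85.3 g 0.0 j [ 0.29  0.55  0.52  1.54 -0.    1.51]
LC
557 fit [622.1 187. ] r 29.9 mm [591. 155.  45.] [654. 218.  51.] mid [622.1 186.7  47.9]
681 fit [622.  187.3] r 29.7 mm [591. 155.  40.] [654. 218.  51.] mid [622.1 186.7  45.4]
SC
567 fit [601.6 343. ] r 21.7 mm [578. 320.  33.] [625. 367.  39.] mid [601.4 343.5  36.2]
LT
1302 fit [600.5  13.7] r 30.7 mm [567. -45.  98.] [641.  62. 106.] mid [604.2   8.7 101.8]
LL
120 fit [469.1 171.6] r 5.0 mm [462. 165.  27.] [475. 178.  31.] mid [468.9 171.6  29. ]
SL
15 fit [465.5 321.8] r 2.0 mm [463. 320.  23.] [469. 323.  26.] mid [465.7 321.4  24.1]
```

View pics/w1.png

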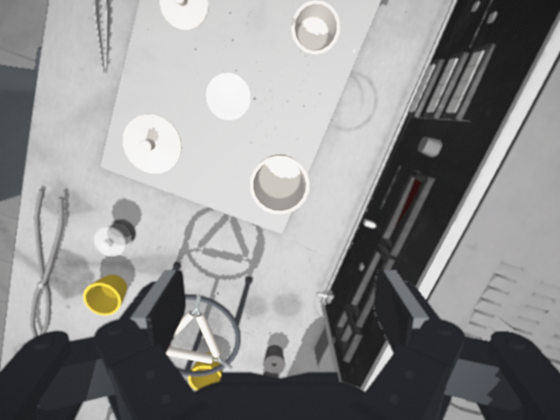

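Close view: the large crucible is at pixel (280,184), the white small one at (316,27), the large lid at (151,144), the small lid at (184,5) and the watch glass at (228,97). The cloud fits have the right sizes and heights, so the choice is confirmed. Now I grasp the large crucible.

>>> arm_command:
  slide:
    - [-0.2, 0, 6]
    - [-0.2, 0, 12]
    - [-0.2, 0, 18]
    - [-0.2, 0, 22]
    - [-0.2, 0, 23.9]
  spin: [0, 0, 0, 0, 0]

```text
clock: 2.98
eef_pos: [0.6179, 0.1879, 0.0087]
tool_rot: [0.571, 0.821, -0.002, -0.002]
ft_force: [-0.3, 0.2, 0.5]
grip_width: 0.0855
grasp_force: 0.0
```

>>> arm_command:
  slide:
    - [0, 0, 0]
    - [0, 0, 0]
    - [0, 0, 0]
    - [0, 0, 0]
    - [0, 0, 0]
  spin: [0, 0, 0, 0, 0]
  jaw: 5.5

```text
clock: 3.6
eef_pos: [0.621, 0.1883, 0.0129]
tool_rot: [0.571, 0.821, 0.0, 0.0]
ft_force: [0.0, -0.4, -1.3]
grip_width: 0.0611
grasp_force: 64.9
```

Gripped at 61 mm, which is right for 26 mm up the wall. Lifting, then fitting both triangles.

>>> arm_command:
  slide:
    - [0, 0, -3]
    - [0, 0, -8]
    - [0, 0, -14]
    - [0, 0, -19]
    - [0, 0, -20]
  spin: [0, 0, 0, 0, 0]

```text
clock: 4.22
eef_pos: [0.6229, 0.1889, 0.2178]
tool_rot: [0.571, 0.821, 0.004, 0.003]
ft_force: [1.3, -1.2, -0.8]
grip_width: 0.0612
grasp_force: 65.3
```

```bash
cat >> h.py <<'E'
from scipy.optimize import least_squares
def tri(p,c,d,top,half):
    K=cloud(p); m=(np.hypot(K[...,0]-c[0],K[...,1]-c[1])<2.2*d)&(K[...,2]>top-.006)&(K[...,2]<top+.006)&(p["pixels"].min(2)>150)
    q=K[m][:,:2]
    if len(q)<10: return print("few",len(q))
    def f(s):
        a=s[2]+np.arange(3)*2*np.pi/3
        r=np.c_[np.cos(a),np.sin(a)]@(q-s[:2]).T-d
        return np.abs(r).min(0)
    best=min((least_squares(f,[*c,t],loss="soft_l1",f_scale=.002) for t in np.arange(0,2.09,.2)),key=lambda b:b.cost)
    print("tri",len(q),np.round(best.x[:2]*1e3,1),"ang",round(np.degrees(best.x[2])%120,1),"rms mm",round(np.sqrt((f(best.x)**2).mean())*1e3,2))
E
python3 - <<'E'
from h import *
go(621,188,250)
for n in("top","side","wrist"):
    p=camera(n)
    print(n); tri(p,(.584,.007),.020,.105,0); tri(p,(.536,-.269),.013,.08,0)
    if n=="wrist":
        K=cloud(p); ring(K,(.621,.188),.05,.235,.26)
        save(p,"w2.png")
E
```

```text
t 4.22 at [622.9 188.9 217.8] yaw 20.4 slide [-0.02 -0.18 -3.22] F [ 1.3 -1.2 -0.8] w 61.2 g 65.3 j [0.29 0.55 0.43 1.44 0.   1.51]
top
tri 137 [586.9   5.7] ang 37.0 rms mm 1.71
tri 66 [ 535.8 -268.5] ang 95.2 rms mm 1.31
side
tri 135 [586.4   2.4] ang 36.1 rms mm 2.1
tri 116 [ 536.6 -272.2] ang 94.3 rms mm 1.67
wrist
tri 14 [566.2  22.7] ang 89.8 rms mm 0.61
few 0
10990 fit [621.2 187.8] r 30.2 mm [573. 156. 235.] [664. 218. 260.] mid [618.1 187.  247.5]
```

View pics/w2.png

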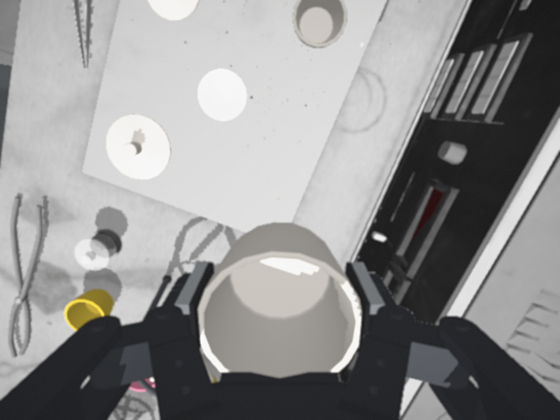

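The crucible hangs upright between the pads, rim at (280,320). I go past the large tripod so the wrist camera can see its triangle.

>>> arm_command:
  slide:
    - [-4, -2.4, -2]
    - [-9.5, -5.7, -3]
    - [-15, -9, -3]
    - [-20.5, -12.3, -3]
    - [-24.3, -14.6, -3]
  spin: [0, 0, 0, 0, 0]

```text
clock: 5.0
eef_pos: [0.5663, -0.0925, 0.2393]
tool_rot: [0.571, 0.821, -0.001, -0.002]
ft_force: [0.4, -0.9, -0.7]
grip_width: 0.061
grasp_force: 65.4
```

>>> arm_command:
  slide:
    - [0, 0, 0]
    - [0, 0, 0]
    - [0, 0, 0]
    - [0, 0, 0]
    - [0, 0, 0]
  spin: [0, 0, 0, 0, 0]

```text
clock: 5.62
eef_pos: [0.5686, -0.0895, 0.2422]
tool_rot: [0.57, 0.821, -0.0, -0.0]
ft_force: [0.1, -0.6, -1.1]
grip_width: 0.0607
grasp_force: 65.4
```

Run:
```python
from h import *
p=camera("wrist"); save(p,"w3.png")
tri(p,(.586,.005),.020,.105,0)
K=cloud(p); e=get_obs()["eef_pos"]; ring(K,e[:2],.034,e[2]+.032,e[2]+.038)
go(586.5,4.5,250)
```

```text
tri 2113 [586.7   5. ] ang 37.3 rms mm 2.36
4021 fit [568.8 -90.7] r 29.8 mm [ 535. -120.  274.] [601. -60. 280.] mid [567.8 -90.1 277.3]
t 5.67 at [568.6 -89.6 242.3] yaw 20.4 slide [ 8.19  4.97 -0.77] F [ 0.4 -0.4 -0.5] w 61.2 g 65.4 j [-0.16  0.39  0.24  1.42  0.    1.06]
```

View pics/w3.png

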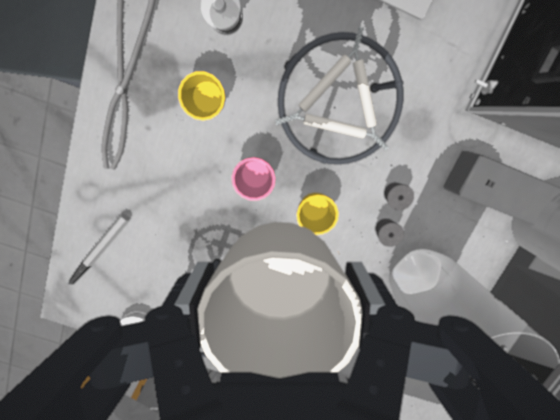

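The triangle at (340,97) fits to (586.7, 5.0), in agreement with the top and side cameras. Moving over it and lowering.

>>> arm_command:
  slide:
    - [2.5, 1.5, 0]
    - [5, 3, 0]
    - [7.3, 4.4, 0]
    - [8.3, 5, 2]
    - [8.3, 5, 5]
  spin: [0, 0, 0, 0, 0]

```text
clock: 6.3
eef_pos: [0.5876, 0.0064, 0.193]
tool_rot: [0.57, 0.822, 0.001, 0.001]
ft_force: [0.3, 0.1, -1.5]
grip_width: 0.0609
grasp_force: 65.4
```

>>> arm_command:
  slide:
    - [0, 0, 2]
    - [0, 0, 4]
    - [0, 0, 6]
    - [0, 0, 6.5]
    - [0, 0, 6.5]
  spin: [0, 0, 0, 0, 0]

```text
clock: 6.92
eef_pos: [0.5864, 0.0049, 0.1275]
tool_rot: [0.571, 0.821, -0.0, -0.0]
ft_force: [0.5, -0.2, -1.2]
grip_width: 0.0612
grasp_force: 65.3
```

Run:
```python
from h import *
go(586.7,6.1,113.5)
```

```text
t 6.92 at [586.4   4.9 127.5] yaw 20.4 slide [0.1  0.06 1.4 ] F [ 0.5 -0.2 -1.2] w 61.2 g 65.3 j [ 0.01  0.47  0.06  1.16 -0.    1.22]
```

>>> arm_command:
  slide:
    - [0.1, 0.05, 0.4]
    - [0.1, 0.05, 0.8]
    - [0.1, 0.05, 1.1]
    - [0.1, 0.05, 1.3]
    - [0.1, 0.05, 1.3]
  spin: [0, 0, 0, 0, 0]

```text
clock: 7.55
eef_pos: [0.5864, 0.0059, 0.1141]
tool_rot: [0.571, 0.821, -0.0, -0.0]
ft_force: [0.5, 0.2, -1.0]
grip_width: 0.0611
grasp_force: 65.3
```

Run:
```python
from h import *
go(586.7,6.1,113.5)
```

```text
t 7.55 at [586.4   5.9 114.1] yaw 20.4 slide [0.01 0.04 0.06] F [ 0.5  0.2 -1. ] w 61.1 g 65.3 j [ 0.01  0.48  0.04  1.13 -0.    1.23]
```

Not in contact yet, so I press down a little further.

>>> arm_command:
  slide:
    - [0, 0, 0.05]
    - [0, 0, 0.1]
    - [0, 0, 0.15]
    - [0, 0, 0.15]
    - [0, 0, 0.15]
  spin: [0, 0, 0, 0, 0]

```text
clock: 8.18
eef_pos: [0.5867, 0.0059, 0.1133]
tool_rot: [0.571, 0.821, 0.0, 0.0]
ft_force: [-1.2, 0.2, 4.4]
grip_width: 0.0613
grasp_force: 65.6
```

Contact at about 5 N. Releasing and lifting off.

>>> arm_command:
  slide:
    - [0, 0, 0]
    - [0, 0, 0]
    - [0, 0, 0]
    - [0, 0, 0]
    - [0, 0, 0]
  spin: [0, 0, 0, 0, 0]
  jaw: 8.5

```text
clock: 8.8
eef_pos: [0.5865, 0.0059, 0.1127]
tool_rot: [0.571, 0.821, -0.0, -0.0]
ft_force: [-0.3, 0.0, 0.1]
grip_width: 0.0848
grasp_force: 0.0
```

>>> arm_command:
  slide:
    - [0, 0, -2]
    - [0, 0, -6]
    - [0, 0, -10]
    - [0, 0, -14]
    - [0, 0, -15]
  spin: [0, 0, 0, 0, 0]

```text
clock: 9.43
eef_pos: [0.588, 0.0059, 0.2662]
tool_rot: [0.571, 0.821, 0.002, 0.003]
ft_force: [0.1, -0.8, -1.6]
grip_width: 0.0849
grasp_force: 0.0
```

Run:
```python
from h import *
p=camera("wrist"); K=cloud(p); ring(K,(.5867,.005),.045,.146,.156); 
q=K.reshape(-1,3)
go(601.5,343.3,250)
```

```text
962 fit [587.6   4.2] r 29.9 mm [556. -28. 146.] [619.  35. 152.] mid [587.7   3.8 149. ]
t 9.47 at [587.8   5.9 265.9] yaw 20.4 slide [31.15 13.02  1.59] F [0.4 0.1 0.4] w 85.4 g 0.0 j [ 0.01  0.41  0.33  1.49 -0.    1.23]
```

The large crucible stands at (587.6, 4.2) with its rim at 151 mm, within 1.5 mm of the centre. Now the small one.

>>> arm_command:
  slide:
    - [5.6, 2.3, 0]
    - [11.2, 4.7, 0]
    - [16.8, 7, 0]
    - [22.4, 9.4, 0]
    - [28, 11.7, 1]
  spin: [0, 0, 0, 0, 0]

```text
clock: 10.1
eef_pos: [0.5986, 0.311, 0.2516]
tool_rot: [0.571, 0.821, -0.0, -0.0]
ft_force: [0.7, -1.0, -0.4]
grip_width: 0.085
grasp_force: 0.0
```

>>> arm_command:
  slide:
    - [3.1, 1.3, 4]
    - [3.1, 1.3, 9]
    - [3.1, 1.3, 13]
    - [3.1, 1.3, 13]
    - [3.1, 1.3, 13]
  spin: [0, 0, 0, 0, 0]

```text
clock: 10.72
eef_pos: [0.6006, 0.3428, 0.1236]
tool_rot: [0.571, 0.821, 0.0, 0.0]
ft_force: [0.3, -0.1, 0.7]
grip_width: 0.085
grasp_force: 0.0
```

Run:
```python
from h import *
p=camera("wrist"); K=cloud(p); ring(K,(.6015,.343),.03,.033,.043)
go(601.5,343.3,8)
```

```text
881 fit [601.3 344.3] r 21.9 mm [578. 320.  33.] [625. 367.  39.] mid [601.4 343.7  36. ]
t 10.78 at [601.4 343.2 124.9] yaw 20.4 slide [ 0.   -0.02 11.69] F [ 0.1 -0.2 -0.5] w 84.7 g 0.0 j [ 0.52  0.68  0.42  1.3  -0.    1.73]
```

>>> arm_command:
  slide:
    - [0, 0, 3]
    - [0, 0, 7]
    - [0, 0, 10]
    - [0, 0, 11.6]
    - [0, 0, 11.6]
  spin: [0, 0, 0, 0, 0]

```text
clock: 11.4
eef_pos: [0.6004, 0.3427, 0.0072]
tool_rot: [0.571, 0.821, 0.0, 0.0]
ft_force: [1.1, -0.5, -0.0]
grip_width: 0.0849
grasp_force: 0.0
```

>>> arm_command:
  slide:
    - [0, 0, 0]
    - [0, 0, 0]
    - [0, 0, 0]
    - [0, 0, 0]
    - [0, 0, 0]
  spin: [0, 0, 0, 0, 0]
  jaw: 3.8

```text
clock: 12.02
eef_pos: [0.6015, 0.3435, 0.0093]
tool_rot: [0.571, 0.821, 0.002, 0.001]
ft_force: [0.3, -0.4, 5.9]
grip_width: 0.0455
grasp_force: 60.4
```

>>> arm_command:
  slide:
    - [0, 0, -3]
    - [0, 0, -8]
    - [0, 0, -14]
    - [0, 0, -20]
    - [0, 0, -25]
  spin: [0, 0, 0, 0, 0]

```text
clock: 12.65
eef_pos: [0.6003, 0.3429, 0.2606]
tool_rot: [0.571, 0.821, 0.002, 0.001]
ft_force: [0.6, 1.1, -0.9]
grip_width: 0.0455
grasp_force: 61.3
```

>>> arm_command:
  slide:
    - [-3, -1.5, 0]
    - [-8, -4, 0]
    - [-13.2, -6.6, 0]
    - [-18.4, -9.2, 0]
    - [-23.6, -11.8, 0]
  spin: [0, 0, 0, 0, 0]

```text
clock: 13.28
eef_pos: [0.5712, 0.0787, 0.2575]
tool_rot: [0.571, 0.821, 0.0, 0.001]
ft_force: [0.8, 0.0, 0.7]
grip_width: 0.0455
grasp_force: 61.4
```

>>> arm_command:
  slide:
    - [-5.2, -2.6, 0]
    - [-10.4, -5.2, 0]
    - [-15.6, -7.8, 0]
    - [-20.8, -10.4, 0]
    - [-26, -13, 0]
  spin: [0, 0, 0, 0, 0]

```text
clock: 13.9
eef_pos: [0.5399, -0.2104, 0.2576]
tool_rot: [0.571, 0.821, 0.0, 0.001]
ft_force: [0.7, -0.8, -1.0]
grip_width: 0.0454
grasp_force: 61.4
```

Run:
```python
from h import *
p=camera("wrist"); K=cloud(p); e=get_obs()["eef_pos"]; ring(K,e[:2],.027,e[2]+.024,e[2]+.033)
go(535.7,-269,250)
```

```text
2406 fit [ 539.2 -209.7] r 21.9 mm [ 513. -234.  281.] [ 565. -193.  290.] mid [ 539.1 -213.9  285.7]
t 13.95 at [ 538.5 -217.9  257.2] yaw 19.9 slide [-4.71 -2.01  0.75] F [-0.4 -3.3 -0.5] w 45.7 g 61.4 j [-0.38  0.4   0.29  1.46 -0.01  0.84]
```

>>> arm_command:
  slide:
    - [-3, -1.3, 0]
    - [-4.7, -2, 2]
    - [-4.7, -2, 6]
    - [-4.7, -2, 10]
    - [-4.7, -2, 12]
  spin: [0, 0, 0, 0, 0]

```text
clock: 14.58
eef_pos: [0.5365, -0.2589, 0.1346]
tool_rot: [0.571, 0.821, -0.0, -0.002]
ft_force: [-0.2, 0.1, -0.4]
grip_width: 0.0455
grasp_force: 61.4
```

>>> arm_command:
  slide:
    - [0, 0, 0]
    - [0, 0, 0]
    - [0, 0, 0]
    - [0, 0, 0]
    - [0, 0, 0]
  spin: [0, 0, 0, 0, 0]

```text
clock: 15.2
eef_pos: [0.5382, -0.2597, 0.1374]
tool_rot: [0.571, 0.821, 0.0, 0.0]
ft_force: [-1.1, -0.4, -0.4]
grip_width: 0.0454
grasp_force: 61.4
```

Run:
```python
from h import *
p=camera("wrist"); K=cloud(p); e=get_obs()["eef_pos"]; ring(K,e[:2],.027,e[2]+.024,e[2]+.033)
save(p,"w4.png")
t=camera("top"); tri(t,(.536,-.269),.013,.08,0)
go(535.7,-269,85.3)
```

```text
3519 fit [ 537.6 -258.7] r 22.2 mm [ 511. -283.  161.] [ 564. -235.  170.] mid [ 537.3 -259.4  165.7]
tri 23 [ 535.7 -268.2] ang 95.0 rms mm 1.62
t 15.3 at [ 538.  -259.6  137. ] yaw 20.4 slide [-0.8  -0.54  5.17] F [-0.9 -0.  -0.3] w 45.4 g 61.4 j [-0.45  0.48  0.11  1.2   0.    0.77]
```

View pics/w4.png

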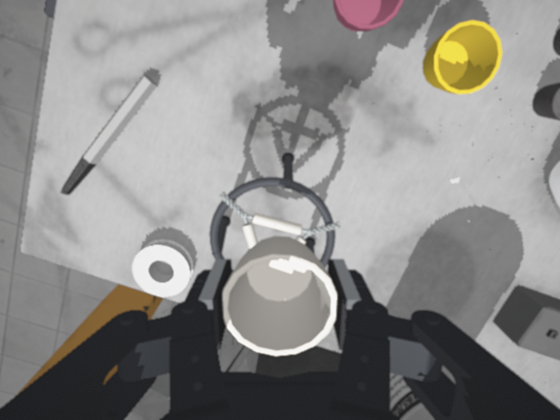

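The held crucible is at (280,300), with the small tripod's ring and one tube visible at (275,225). I fit those.

Run:
```python
from h import *
p=camera("wrist"); K=cloud(p); c=np.array([.5357,-.269])
d=np.hypot(K[...,0]-c[0],K[...,1]-c[1]); m=(d>.033)&(d<.044)&(K[...,2]>.066)&(K[...,2]<.085)&(p["pixels"].max(2)<110)
q=K[m]; print("ring z",np.percentile(q[:,2],[5,50,95]))
for f in (.0375,.038,.040):
    s=least_squares(lambda s:np.hypot(q[:,0]-s[0],q[:,1]-s[1])-f,c,loss="soft_l1",f_scale=.002); print(len(q),f,np.round(s.x*1e3,1),round(s.cost*1e6,1))
s=least_squares(lambda s:np.hypot(q[:,0]-s[0],q[:,1]-s[1])-s[2],[*c,.039],loss="soft_l1",f_scale=.002); print(np.round(s.x*1e3,1))
tri(p,c,.013,.08,0)
```

```text
ring z [0.07154845 0.0733611  0.07461617]
1268 0.0375 [ 535.3 -265.6] 1724.9
1268 0.038 [ 535.5 -266.1] 1455.7
1268 0.04 [ 536.4 -268. ] 1330.7
[ 536.  -267.1   39.1]
tri 901 [ 536.1 -268.2] ang 95.1 rms mm 1.75
```

>>> arm_command:
  slide:
    - [-0.8, -0.5, 0.5]
    - [-0.8, -0.5, 2]
    - [-0.8, -0.5, 3.5]
    - [-0.8, -0.5, 4.5]
    - [-0.8, -0.5, 4.8]
  spin: [0, 0, 0, 0, 0]

```text
clock: 15.98
eef_pos: [0.5353, -0.2684, 0.0873]
tool_rot: [0.571, 0.821, -0.0, -0.001]
ft_force: [-0.2, 0.7, -0.7]
grip_width: 0.0452
grasp_force: 61.4
```

>>> arm_command:
  slide:
    - [0, 0, 0.1]
    - [0, 0, 0.2]
    - [0, 0, 0.3]
    - [0, 0, 0.35]
    - [0, 0, 0.35]
  spin: [0, 0, 0, 0, 0]

```text
clock: 16.6
eef_pos: [0.536, -0.2689, 0.0854]
tool_rot: [0.571, 0.821, 0.0, 0.0]
ft_force: [-0.2, -0.2, -0.2]
grip_width: 0.0456
grasp_force: 61.4
```

>>> arm_command:
  slide:
    - [0, 0, 0.05]
    - [0, 0, 0.1]
    - [0, 0, 0.15]
    - [0, 0, 0.15]
    - [0, 0, 0.15]
  spin: [0, 0, 0, 0, 0]

```text
clock: 17.23
eef_pos: [0.5361, -0.269, 0.0852]
tool_rot: [0.571, 0.821, 0.0, 0.001]
ft_force: [-3.2, -0.2, 6.8]
grip_width: 0.0455
grasp_force: 61.9
```

>>> arm_command:
  slide:
    - [0, 0, 0]
    - [0, 0, 0]
    - [0, 0, 0]
    - [0, 0, 0]
    - [0, 0, 0]
  spin: [0, 0, 0, 0, 0]
  jaw: 8.5

```text
clock: 17.85
eef_pos: [0.536, -0.2688, 0.0836]
tool_rot: [0.571, 0.821, -0.0, -0.0]
ft_force: [-0.3, -0.7, -0.4]
grip_width: 0.0852
grasp_force: 0.0
```

>>> arm_command:
  slide:
    - [0, 0, -2]
    - [0, 0, -6]
    - [0, 0, -11]
    - [0, 0, -15]
    - [0, 0, -17]
  spin: [0, 0, 0, 0, 0]

```text
clock: 18.48
eef_pos: [0.5369, -0.2693, 0.257]
tool_rot: [0.571, 0.821, 0.0, 0.002]
ft_force: [0.1, 0.8, 0.2]
grip_width: 0.0851
grasp_force: 0.0
```

Run:
```python
from h import *
p=camera("wrist"); K=cloud(p); ring(K,(.536,-.268),.03,.109,.12)
save(p,"w5.png")
go(469,171.6,200)
```

```text
572 fit [ 536.  -268.2] r 22.0 mm [ 513. -292.  109.] [ 559. -245.  115.] mid [ 535.9 -268.5  111.8]
t 18.52 at [ 537.6 -269.6  259. ] yaw 20.4 slide [43.78  8.9   5.7 ] F [ 0.4 -0.2  1.7] w 84.7 g 0.0 j [-0.46  0.43  0.35  1.48 -0.    0.75]
```

View pics/w5.png

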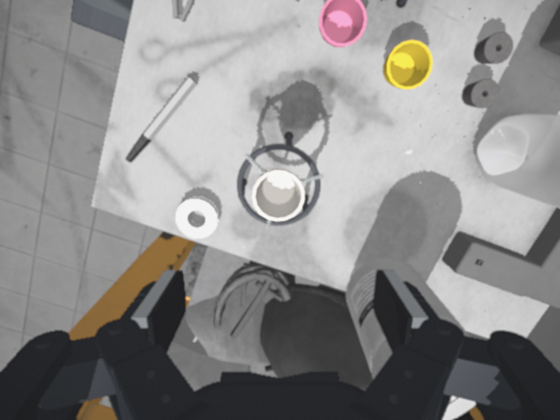

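The small crucible stands in its triangle at (278,195), rim at about 114 mm and centre (536, -268.3). Now the large lid.

>>> arm_command:
  slide:
    - [5, 1, 0]
    - [10.5, 2.1, 0]
    - [16, 3.2, 0]
    - [21.5, 4.3, 0]
    - [27, 5.4, 0]
  spin: [0, 0, 0, 0, 0]
  jaw: 5

```text
clock: 19.15
eef_pos: [0.4918, 0.0047, 0.2531]
tool_rot: [0.571, 0.821, -0.0, -0.0]
ft_force: [0.6, 1.5, -0.8]
grip_width: 0.0503
grasp_force: 0.0
```

>>> arm_command:
  slide:
    - [5.5, 1.1, 0]
    - [11, 2.3, 0]
    - [15.5, 3.2, 2]
    - [16.8, 3.5, 6]
    - [16.8, 3.5, 11]
  spin: [0, 0, 0, 0, 0]

```text
clock: 19.77
eef_pos: [0.4673, 0.1746, 0.143]
tool_rot: [0.57, 0.822, 0.001, 0.001]
ft_force: [0.5, -0.8, -0.7]
grip_width: 0.0504
grasp_force: 0.0
```

>>> arm_command:
  slide:
    - [0, 0, 0]
    - [0, 0, 0]
    - [0, 0, 0]
    - [0, 0, 0]
    - [0, 0, 0]
  spin: [0, 0, 0, 0, 0]

```text
clock: 20.4
eef_pos: [0.4676, 0.1728, 0.1447]
tool_rot: [0.571, 0.821, 0.001, 0.001]
ft_force: [-0.9, 0.5, 0.7]
grip_width: 0.0502
grasp_force: 0.0
```

Run:
```python
from h import *
p=camera("wrist"); K=cloud(p); ring(K,(.469,.1716),.012,.026,.034)
print("disc"); ring(K,(.469,.1716),.04,.0075,.0125)
go(469,171.6,16)
```

```text
220 fit [468.9 172.7] r 5.1 mm [462. 165.  26.] [476. 179.  31.] mid [468.9 172.4  28.6]
disc
3485 fit [469.1 172.6] r 25.0 mm [435. 139.   8.] [502. 206.  12.] mid [468.8 172.5  10. ]
t 20.45 at [467.4 172.8 144.5] yaw 20.4 slide [-0.17  0.1  12.85] F [-0.4 -0.1  0.3] w 50.2 g 0.0 j [ 0.35  0.29 -0.16  1.12  0.    1.57]
```

>>> arm_command:
  slide:
    - [-0.1, 0.1, 4]
    - [-0.1, 0.1, 8]
    - [-0.1, 0.1, 11]
    - [-0.1, 0.1, 12.7]
    - [-0.1, 0.1, 12.7]
  spin: [0, 0, 0, 0, 0]

```text
clock: 21.08
eef_pos: [0.467, 0.1717, 0.0156]
tool_rot: [0.571, 0.821, -0.001, -0.001]
ft_force: [-0.2, -0.8, -0.9]
grip_width: 0.0498
grasp_force: 0.0
```

>>> arm_command:
  slide:
    - [0, 0, 0]
    - [0, 0, 0]
    - [0, 0, 0]
    - [0, 0, 0]
    - [0, 0, 0]
  spin: [0, 0, 0, 0, 0]
  jaw: 0.8

```text
clock: 21.7
eef_pos: [0.4693, 0.1726, 0.0182]
tool_rot: [0.571, 0.821, 0.001, 0.001]
ft_force: [-1.3, -0.4, 5.7]
grip_width: 0.0106
grasp_force: 63.6
```

The opening reads 10.6 mm where the knob is 14 mm, so the pads' tips probably hold it too high. I'll regrip 3 mm lower.

>>> arm_command:
  slide:
    - [0, 0, 0]
    - [0, 0, 0]
    - [0, 0, 0.1]
    - [0, 0, 0.3]
    - [0, 0, 0.3]
  spin: [0, 0, 0, 0, 0]
  jaw: 3

```text
clock: 22.32
eef_pos: [0.468, 0.172, 0.0134]
tool_rot: [0.571, 0.821, -0.0, -0.0]
ft_force: [1.0, -0.2, -0.1]
grip_width: 0.0298
grasp_force: 0.0
```

>>> arm_command:
  slide:
    - [0, 0, 0]
    - [0, 0, 0]
    - [0, 0, 0]
    - [0, 0, 0]
    - [0, 0, 0]
  spin: [0, 0, 0, 0, 0]
  jaw: 0.8

```text
clock: 22.95
eef_pos: [0.4687, 0.1723, 0.0148]
tool_rot: [0.571, 0.821, 0.001, 0.0]
ft_force: [-1.3, -1.8, 6.2]
grip_width: 0.0112
grasp_force: 69.9
```

Run:
```python
from h import *
p=camera("wrist"); K=cloud(p); print("disc"); ring(K,(.469,.1716),.04,.0075,.0125)
save(p,"w6.png",(140,180,420,390),2.5)
```

```text
disc
6892 fit [468.6 172.4] r 26.1 mm [435. 140.   8.] [502. 206.  12.] mid [468.5 172.7  10. ]
```

View pics/w6.png

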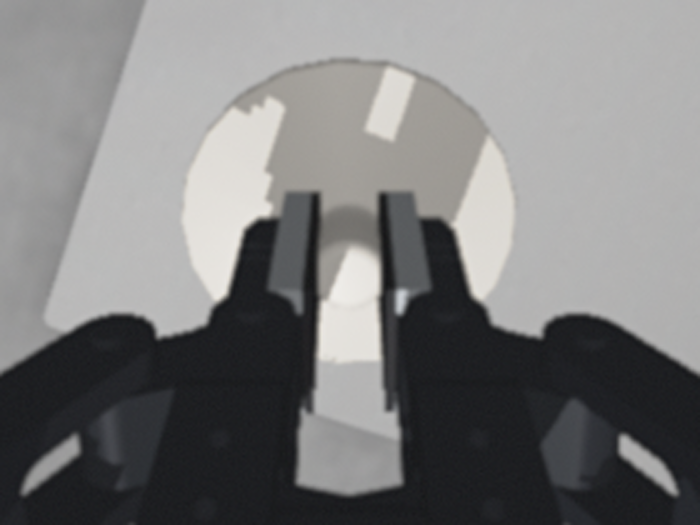

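The knob is firmly between the pads, at about (350,250) in the crop, and the lid is level. Lifting and carrying it.

>>> arm_command:
  slide:
    - [0, 0, -2]
    - [0, 0, -7]
    - [0, 0, -13]
    - [0, 0, -19]
    - [0, 0, -23]
  spin: [0, 0, 0, 0, 0]

```text
clock: 23.62
eef_pos: [0.4689, 0.1724, 0.2471]
tool_rot: [0.571, 0.821, 0.002, 0.001]
ft_force: [1.3, -0.2, -0.9]
grip_width: 0.0107
grasp_force: 69.1
```

>>> arm_command:
  slide:
    - [-3, 0.8, 0]
    - [-8, 2.1, 0]
    - [-13.5, 3.6, 0]
    - [-18, 4.8, 0]
    - [-19.9, 5.3, 0]
  spin: [0, 0, 0, 0, 0]

```text
clock: 24.25
eef_pos: [0.588, 0.0018, 0.2431]
tool_rot: [0.572, 0.82, -0.0, -0.0]
ft_force: [-0.3, 1.1, -0.5]
grip_width: 0.0106
grasp_force: 69.2
```

>>> arm_command:
  slide:
    - [0, 0, 0]
    - [0, 0, 1]
    - [0, 0, 3]
    - [0, 0, 4]
    - [0, 0, 4]
  spin: [0, 0, 0, 0, 0]

```text
clock: 24.88
eef_pos: [0.5861, 0.005, 0.2028]
tool_rot: [0.57, 0.821, -0.001, -0.001]
ft_force: [-0.1, -0.0, -0.6]
grip_width: 0.011
grasp_force: 69.2
```

Run:
```python
from h import *
go(587.5,4.1,163)
p=camera("wrist"); K=cloud(p); e=get_obs()["eef_pos"]; ring(K,e[:2],.04,e[2]-.007,e[2]-.002)
q=K.reshape(-1,3); m=(np.hypot(*(q[:,:2]-e[:2]).T)<.036)&(np.hypot(*(q[:,:2]-e[:2]).T)>.022)&(q[:,2]<e[2])&(q[:,2]>e[2]-.02); q=q[m]
print("tilt slope",np.linalg.lstsq(np.c_[q[:,:2]-e[:2],np.ones(len(q))],q[:,2]-e[2],rcond=None)[0])
save(p,"w7.png")
```

```text
t 24.88 at [586.1   5.  202.8] yaw 20.5 slide [-0.14  0.11  3.98] F [-0.1 -0.  -0.6] w 11.0 g 69.2 j [0.01 0.43 0.2  1.34 0.   1.22]
4943 fit [585.7   4.8] r 23.0 mm [552. -26. 197.] [618.  36. 202.] mid [585.1   4.9 199.2]
tilt slope [-0.0017347  -0.00736738 -0.0070221 ]
```

View pics/w7.png

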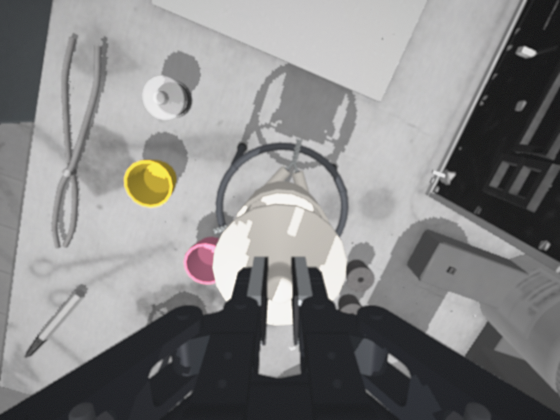

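Level (slope under 0.01) and 1–2 mm off centre. I correct that and lower.

>>> arm_command:
  slide:
    - [-0.1, 0.15, 0.5]
    - [-0.1, 0.15, 1.5]
    - [-0.1, 0.15, 2.8]
    - [-0.1, 0.15, 3.6]
    - [-0.1, 0.15, 3.8]
  spin: [0, 0, 0, 0, 0]

```text
clock: 25.55
eef_pos: [0.5883, 0.0036, 0.1646]
tool_rot: [0.571, 0.821, -0.001, -0.001]
ft_force: [-0.1, -0.5, -0.5]
grip_width: 0.0105
grasp_force: 69.2
```

>>> arm_command:
  slide:
    - [0, 0, 0.05]
    - [0, 0, 0.1]
    - [0, 0, 0.15]
    - [0, 0, 0.2]
    - [0, 0, 0.2]
  spin: [0, 0, 0, 0, 0]

```text
clock: 26.18
eef_pos: [0.589, 0.0037, 0.1639]
tool_rot: [0.571, 0.821, 0.0, 0.0]
ft_force: [-0.6, -0.1, -1.1]
grip_width: 0.0108
grasp_force: 69.2
```

>>> arm_command:
  slide:
    - [0, -0.1, 0.05]
    - [0, -0.1, 0.1]
    - [0, -0.1, 0.15]
    - [0, -0.1, 0.2]
    - [0, -0.1, 0.2]
  spin: [0, 0, 0, 0, 0]

```text
clock: 26.8
eef_pos: [0.5881, 0.0033, 0.162]
tool_rot: [0.571, 0.821, 0.0, 0.0]
ft_force: [-1.0, 0.3, 1.2]
grip_width: 0.0109
grasp_force: 69.6
```

Just touching. Releasing.

>>> arm_command:
  slide:
    - [0, 0, 0.05]
    - [0, 0, 0.05]
    - [0, 0, 0.05]
    - [0, 0, 0.05]
    - [0, 0, 0.05]
  spin: [0, 0, 0, 0, 0]

```text
clock: 27.42
eef_pos: [0.5882, 0.0033, 0.162]
tool_rot: [0.571, 0.821, 0.0, 0.0]
ft_force: [-1.6, -0.2, 5.4]
grip_width: 0.011
grasp_force: 70.5
```

>>> arm_command:
  slide:
    - [0, 0, 0]
    - [0, 0, 0]
    - [0, 0, 0]
    - [0, 0, 0]
    - [0, 0, 0]
  spin: [0, 0, 0, 0, 0]
  jaw: 5

```text
clock: 28.05
eef_pos: [0.588, 0.0033, 0.1612]
tool_rot: [0.571, 0.821, -0.0, -0.0]
ft_force: [-0.7, -0.5, 0.4]
grip_width: 0.0499
grasp_force: 0.0
```

>>> arm_command:
  slide:
    - [0, 0, -1]
    - [0, 0, -4]
    - [0, 0, -8]
    - [0, 0, -10]
    - [0, 0, -10]
  spin: [0, 0, 0, 0, 0]

```text
clock: 28.68
eef_pos: [0.5893, 0.0033, 0.2641]
tool_rot: [0.571, 0.821, 0.002, 0.002]
ft_force: [-0.2, 0.2, 0.2]
grip_width: 0.0498
grasp_force: 0.0
```

Run:
```python
from h import *
p=camera("wrist"); K=cloud(p); c=np.array([.5875,.0042]); ring(K,c,.04,.154,.160)
q=K.reshape(-1,3); d=np.hypot(*(q[:,:2]-c).T); m=(d<.033)&(d>.01)&(q[:,2]<.17)&(q[:,2]>.14); q=q[m]
print("tilt",np.linalg.lstsq(np.c_[q[:,:2]-c,np.ones(len(q))],q[:,2],rcond=None)[0])
print("knob");ring(K,c,.014,.172,.18)
go(465.7,321.5,260)
```

```text
4593 fit [588.1   3.6] r 25.6 mm [555. -30. 154.] [622.  37. 160.] mid [588.2   3.2 157. ]
tilt [ 0.01012946 -0.0129848   0.15697582]
knob
270 fit [588.1   3.7] r 5.1 mm [581.  -4. 172.] [595.  10. 178.] mid [588.1   3.2 175. ]
t 28.73 at [588.5   3.3 262.2] yaw 20.4 slide [34.11 -0.44  0.19] F [-0.1 -0.6 -0.5] w 49.9 g 0.0 j [ 0.01  0.41  0.32  1.48 -0.    1.22]
```

The lid is centred within about 1 mm and level. Now the small lid.

>>> arm_command:
  slide:
    - [5.5, -0.1, 0]
    - [11.5, -0.2, 0]
    - [17.5, -0.2, 0]
    - [23.5, -0.3, 0]
    - [29.5, -0.4, 0]
  spin: [0, 0, 0, 0, 0]

```text
clock: 29.35
eef_pos: [0.48, 0.2797, 0.2597]
tool_rot: [0.571, 0.821, -0.001, -0.001]
ft_force: [0.2, 0.3, -0.2]
grip_width: 0.0502
grasp_force: 0.0
```

>>> arm_command:
  slide:
    - [4.5, 0, 1]
    - [4.5, 0, 5]
    - [4.5, 0, 10]
    - [4.5, 0, 12]
    - [4.5, 0, 12]
  spin: [0, 0, 0, 0, 0]

```text
clock: 29.98
eef_pos: [0.4636, 0.3192, 0.1379]
tool_rot: [0.571, 0.821, -0.003, -0.001]
ft_force: [-0.2, -0.0, 1.1]
grip_width: 0.0501
grasp_force: 0.0
```

Run:
```python
from h import *
p=camera("wrist"); K=cloud(p); ring(K,(.4657,.3215),.012,.021,.03)
print("disc"); ring(K,(.4657,.3215),.032,.0068,.011)
save(p,"w8.png",(140,60,420,270),2.5)
go(465.7,321.5,13)
```

```text
146 fit [464.7 325.9] r 4.1 mm [460. 320.  21.] [470. 331.  27.] mid [464.9 325.7  24. ]
disc
2029 fit [465.  325.8] r 18.3 mm [440. 301.   7.] [490. 351.  11.] mid [464.9 326.    8.9]
t 30.02 at [464.9 320.  139.9] yaw 20.4 slide [ 0.13  0.17 12.69] F [0.1 0.3 0.9] w 49.9 g 0.0 j [0.6  0.42 0.02 1.17 0.   1.82]
```

View pics/w8.png

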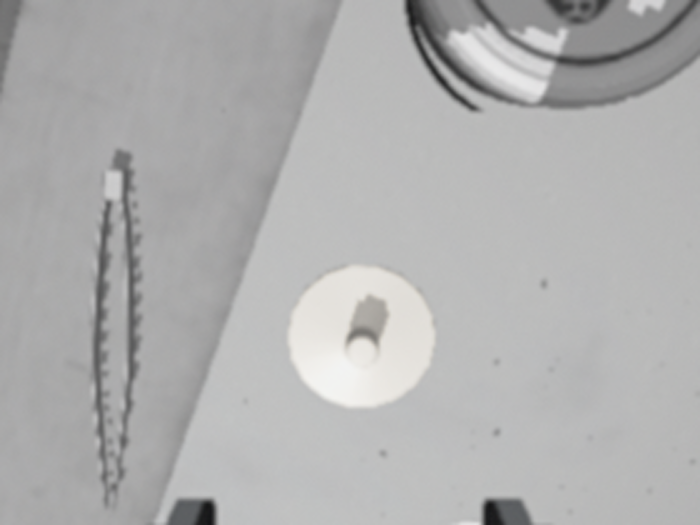

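The small lid's knob is at (362,348) in the crop and fits to (464.9, 325.9). The tin is well clear.

>>> arm_command:
  slide:
    - [0.55, 0.2, 4]
    - [0.55, 0.2, 8]
    - [0.55, 0.2, 11]
    - [0.55, 0.2, 12.4]
    - [0.55, 0.2, 12.6]
  spin: [0, 0, 0, 0, 0]

```text
clock: 30.65
eef_pos: [0.4662, 0.3266, 0.0155]
tool_rot: [0.571, 0.821, 0.0, 0.0]
ft_force: [-0.9, 0.2, 0.4]
grip_width: 0.0503
grasp_force: 0.0
```

>>> arm_command:
  slide:
    - [0, 0, 0]
    - [0, 0, 0]
    - [0, 0, 0]
    - [0, 0, 0]
    - [0, 0, 0]
  spin: [0, 0, 0, 0, 0]
  jaw: 0.5

```text
clock: 31.28
eef_pos: [0.4669, 0.3272, 0.0169]
tool_rot: [0.571, 0.821, 0.001, 0.001]
ft_force: [-0.4, 0.1, 5.5]
grip_width: 0.0067
grasp_force: 58.8
```

I'll regrip 4 mm lower, as with the first lid.

>>> arm_command:
  slide:
    - [0, 0, 0]
    - [0, 0, 0]
    - [0, 0, 0.2]
    - [0, 0, 0.4]
    - [0, 0, 0.4]
  spin: [0, 0, 0, 0, 0]
  jaw: 3

```text
clock: 31.9
eef_pos: [0.4656, 0.3263, 0.0108]
tool_rot: [0.571, 0.821, -0.0, -0.0]
ft_force: [0.4, 0.1, 0.1]
grip_width: 0.0301
grasp_force: 0.0
```

>>> arm_command:
  slide:
    - [0, 0, 0]
    - [0, 0, 0]
    - [0, 0, 0]
    - [0, 0, 0]
    - [0, 0, 0]
  spin: [0, 0, 0, 0, 0]
  jaw: 0.5

```text
clock: 32.52
eef_pos: [0.4662, 0.3269, 0.0127]
tool_rot: [0.571, 0.821, 0.001, 0.0]
ft_force: [-2.0, -1.5, 7.5]
grip_width: 0.0072
grasp_force: 66.9
```

Run:
```python
from h import *
p=camera("wrist"); K=cloud(p); print("disc"); ring(K,(.4657,.3265),.032,.0068,.011)
go(536,-268.3,260)
```

```text
disc
3130 fit [466.4 326.4] r 19.6 mm [441. 302.   7.] [491. 351.  11.] mid [466.3 326.9   8.9]
t 32.58 at [466.2 326.8  12.7] yaw 20.4 slide [-58.21 -14.14 -24.78] F [-1.7 -0.8  7.6] w 7.3 g 66.9 j [ 0.61  0.56 -0.13  0.88  0.    1.83]
```

>>> arm_command:
  slide:
    - [0, 0, -2]
    - [0, 0, -7]
    - [0, 0, -13]
    - [0, 0, -19]
    - [0, 0, -24.8]
  spin: [0, 0, 0, 0, 0]

```text
clock: 33.2
eef_pos: [0.4657, 0.3264, 0.2615]
tool_rot: [0.571, 0.821, 0.0, 0.0]
ft_force: [0.7, 0.3, -0.4]
grip_width: 0.0079
grasp_force: 66.3
```

>>> arm_command:
  slide:
    - [-4, -1, 0]
    - [-9.5, -2.3, 0]
    - [-15, -3.6, 0]
    - [-20.5, -5, 0]
    - [-26, -6.3, 0]
  spin: [0, 0, 0, 0, 0]

```text
clock: 33.83
eef_pos: [0.4972, 0.0591, 0.2595]
tool_rot: [0.571, 0.821, 0.0, 0.0]
ft_force: [1.3, 0.7, -0.7]
grip_width: 0.0078
grasp_force: 66.3
```

>>> arm_command:
  slide:
    - [-5.7, -1.4, 0]
    - [-11.4, -2.8, 0]
    - [-17.1, -4.2, 0]
    - [-22.8, -5.6, 0]
    - [-28, -6.8, 0]
  spin: [0, 0, 0, 0, 0]

```text
clock: 34.45
eef_pos: [0.5309, -0.2274, 0.2594]
tool_rot: [0.571, 0.821, 0.0, 0.0]
ft_force: [1.2, -0.1, 0.3]
grip_width: 0.0074
grasp_force: 66.3
```

>>> arm_command:
  slide:
    - [-4.2, -1, 0]
    - [-4.2, -1, 3]
    - [-4.2, -1, 7]
    - [-4.2, -1, 9]
    - [-4.2, -1, 9]
  spin: [0, 0, 0, 0, 0]

```text
clock: 35.08
eef_pos: [0.5348, -0.2676, 0.1672]
tool_rot: [0.571, 0.821, -0.0, -0.002]
ft_force: [0.2, -0.7, -0.2]
grip_width: 0.0077
grasp_force: 66.3
```

>>> arm_command:
  slide:
    - [0, 0, 0]
    - [0, 0, 0]
    - [0, 0, 0]
    - [0, 0, 0]
    - [0, 0, 0]
  spin: [0, 0, 0, 0, 0]

```text
clock: 35.7
eef_pos: [0.5364, -0.2682, 0.1695]
tool_rot: [0.571, 0.821, 0.0, 0.0]
ft_force: [0.2, 0.2, -0.0]
grip_width: 0.0075
grasp_force: 66.3
```

Run:
```python
from h import *
go(536,-268.3,124)
p=camera("wrist"); K=cloud(p); e=get_obs()["eef_pos"]; ring(K,e[:2],.032,e[2]-.007,e[2]-.001)
q=K.reshape(-1,3); d=np.hypot(*(q[:,:2]-e[:2]).T); m=(d<.027)&(d>.012)&(q[:,2]<e[2])&(q[:,2]>e[2]-.02); q=q[m]
print("tilt",np.linalg.lstsq(np.c_[q[:,:2]-e[:2],np.ones(len(q))],q[:,2]-e[2],rcond=None)[0])
```

```text
t 35.7 at [ 536.4 -268.2  169.5] yaw 20.4 slide [ 0.01 -0.04  4.55] F [ 0.2  0.2 -0. ] w 7.5 g 66.3 j [-0.46  0.47  0.17  1.27  0.    0.75]
3697 fit [ 536.4 -268.4] r 20.2 mm [ 511. -293.  162.] [ 562. -243.  168.] mid [ 536.5 -268.4  165.4]
tilt [ 0.00704865 -0.01056924 -0.0047179 ]
```

Aligned within 0.5 mm. Lowering.

>>> arm_command:
  slide:
    - [0, 0, 1]
    - [0, 0, 2.5]
    - [0, 0, 3.8]
    - [0, 0, 4.4]
    - [0, 0, 4.5]
  spin: [0, 0, 0, 0, 0]

```text
clock: 36.38
eef_pos: [0.5361, -0.2681, 0.1237]
tool_rot: [0.571, 0.821, -0.0, -0.0]
ft_force: [0.2, 0.5, -0.3]
grip_width: 0.0075
grasp_force: 66.4
```

>>> arm_command:
  slide:
    - [0, 0, 0.05]
    - [0, 0, 0.1]
    - [0, 0, 0.15]
    - [0, 0, 0.2]
    - [0, 0, 0.2]
  spin: [0, 0, 0, 0, 0]

```text
clock: 37.0
eef_pos: [0.5365, -0.2683, 0.123]
tool_rot: [0.571, 0.821, 0.0, 0.001]
ft_force: [-0.2, 0.8, 4.5]
grip_width: 0.0071
grasp_force: 67.1
```

Contact at 4.5 N. Releasing and retreating, then a final check.

>>> arm_command:
  slide:
    - [0, 0, 0]
    - [0, 0, 0]
    - [0, 0, 0]
    - [0, 0, 0]
    - [0, 0, 0]
  spin: [0, 0, 0, 0, 0]
  jaw: 5

```text
clock: 37.62
eef_pos: [0.5363, -0.2682, 0.1222]
tool_rot: [0.571, 0.821, -0.0, -0.0]
ft_force: [0.6, 0.1, -0.0]
grip_width: 0.0502
grasp_force: 0.0
```

>>> arm_command:
  slide:
    - [0, 0, -1]
    - [0, 0, -4]
    - [0, 0, -8]
    - [0, 0, -12]
    - [0, 0, -13]
  spin: [0, 0, 0, 0, 0]

```text
clock: 38.25
eef_pos: [0.5378, -0.2689, 0.2566]
tool_rot: [0.571, 0.821, 0.001, 0.004]
ft_force: [0.5, -0.4, -0.1]
grip_width: 0.05
grasp_force: 0.0
```

>>> arm_command:
  slide:
    - [0, -3, 0]
    - [0, -8, 0]
    - [0, -13, 0]
    - [0, -15, 0]
    - [0, -15, 0]
  spin: [0, 0, 0, 0, 0]

```text
clock: 38.88
eef_pos: [0.3948, -0.3208, 0.2524]
tool_rot: [0.572, 0.82, 0.0, 0.0]
ft_force: [0.3, 0.3, 0.0]
grip_width: 0.0498
grasp_force: 0.0
```

Run:
```python
from h import *
p=camera("wrist"); K=cloud(p)
t=camera("top"); T=cloud(t); s=camera("side"); S=cloud(s)
for c,z,r in(((.536,-.2683),.116,.024),((.588,.0037),.154,.032)):
  for n,k in(("wrist",K),("top",T),("side",S)):
    print(n);ring(k,np.array(c),r+.008,z-.001,z+.008)
    q=k.reshape(-1,3); d=np.hypot(*(q[:,:2]-c).T); m=(d<r)&(d>.009)&(q[:,2]<z+.012)&(q[:,2]>z-.008); q=q[m]
    if len(q)>9: print(" tilt",np.round(np.linalg.lstsq(np.c_[q[:,:2]-c,np.ones(len(q))],q[:,2],rcond=None)[0],3))
save(s,"s9.png",(250,150,420,300),4)
```

```text
wrist
2227 fit [ 536.1 -269.2] r 19.1 mm [ 511. -294.  115.] [ 562. -244.  124.] mid [ 536.2 -269.2  119.5]
 tilt [ 0.044 -0.019  0.119]
top
288 fit [ 535.8 -267.2] r 18.7 mm [ 511. -292.  115.] [ 559. -242.  124.] mid [ 535.3 -267.1  119.5]
 tilt [0.001 0.017 0.119]
side
259 fit [ 537.  -271.6] r 19.9 mm [ 513. -296.  115.] [ 563. -246.  124.] mid [ 537.9 -271.2  119.5]
 tilt [0.134 0.018 0.12 ]
wrist
few
top
530 fit [587.3   3.9] r 25.0 mm [553. -29. 153.] [620.  36. 162.] mid [586.9   3.7 157.5]
 tilt [-0.001  0.004  0.157]
side
249 fit [5.872e+02 3.000e-01] r 27.0 mm [555. -34. 153.] [623.  35. 162.] mid [588.9   0.6 157.5]
 tilt [0.089 0.029 0.159]
```

View pics/s9.png

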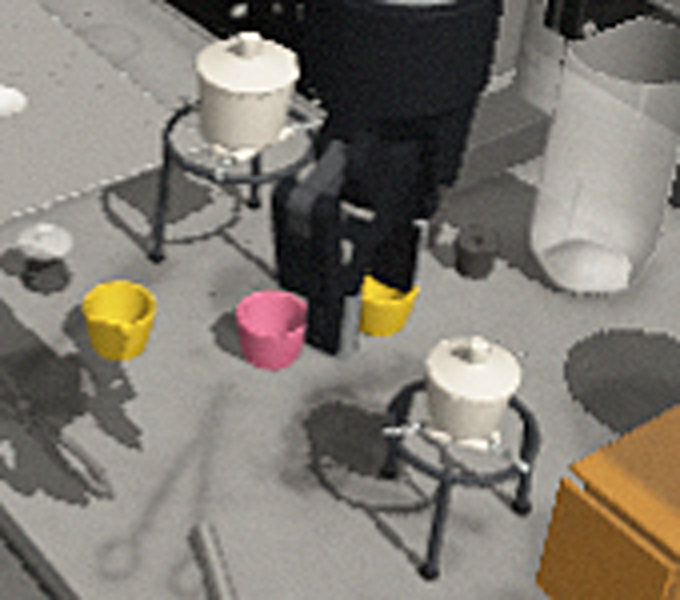

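The side crop shows both crucibles upright in their triangles, at (245,95) and (472,390), each with its lid level. The gripper is clear and the bystanders are untouched.

```bash
python3 -c "
from workcell import *
print(job_done())"
```

```text
the job is handed in; nothing more can be done
None
```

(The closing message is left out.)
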